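# Centre the torch on its charging pad

### The arm

A 6-joint arm with a two-finger parallel gripper is mounted at the origin on the work surface. World frame = base frame: x ahead of the robot, y to its left, z up, the work surface at z = 0. Lengths are in mm, angles in rad, forces in N, time in s.
With the tool pointing down it reaches from about 350 to 1000 mm from the base axis. Payload 7.1 kg.
Tool frame: the origin (TCP) lies on the centre line of the jaws, within the pads' length; the fingertips stand 25 mm ahead of it and the grasp point (between the pads) lies 6 mm ahead of it; z points along the fingers, y is the line along which they close (so a half turn about z gives the same grasp; the last joint's range is limited). The gripper opens to 85 mm and grips with 20 to 120 N. Pads are 22 mm wide; open, the fingers measure 114 mm over their backs; the gripper's body (76 mm by 85 mm) begins 54 mm behind the grasp point. The pads swing forward as they close: fully open they stand 13 mm farther back than shut.
Start: joints at [1.325, 0.423, 1.63, -0, 1.089, -0.019], TCP at [140.507, 608.985, 256.319] pointing down, gripper open.
Joint ranges: [-3, 3], [-0.9, 2.11], [0.09, 2.58], [-1.31, 4.45], [0.11, 2.69], [-2.54, 2.54]. Speed limits (rad/s): [2.39, 2.39, 3.01, 3.14, 3.14, 3.14].

### API

Orientations are given as a unit quaternion [x, y, z, w].
In Python, from workcell import manip, grab_frame, order gives the robot as it stands.
- The arm moves only by the shell command python3 -m crank 'ROWS' [OPENING] [FORCE]. ROWS is JSON, one flat list of numbers, 6 for each row, row after row: the shift along the tool's x, y, z in m, then the turn, a rotation vector about the tool's x, y, z in degrees. A call has 1 to 20 rows; each row is the pose to reach, as a shift and turn from the pose commanded when the call began, along the tool's axes at that moment; what a row does not reach only later rows make up. A row lasts 1/12 s, in which the tool goes at most 41.7 mm and 7.16 degrees, less where a joint would pass 70% of its speed; a pose out of reach is approached as far as the arm can. A call with a gripper value outside its range is refused whole. OPENING is the opening, from -1 (shut) to 1 (fully open), so that 0 is half open, set as the call begins (- or left out, the last holds). The fingers move at their own pace and stop on an object; FORCE is the grip in N (left out, the last holds). Time passes only in rows, so rows that repeat a pose let the fingers close. It gives the time, the measured TCP pose, the force, the opening and the grip force at its end, in the units of the state.
- manip.get_obs(): the state, without advancing time (a new reading comes with each control period).
- grab_frame(name): name is "side" or "top"; returns a dict with "frame" (420x560x3 uint8, blue, green, red), "depth" (420x560 float32, mm along the optical axis (not along the pixel's ray), 0 where there is no reading), "intrinsics" (3x3 intrinsics, pixels), "world_to_cam" (4x4, takes a point from world to camera coordinates). Camera axes: x right, y up, looking along -z (the intrinsics and any distortion apply to the point x, -y, -z); pixel columns grow to the right and rows downward; lengths in mm; the calibration is good to about 2 mm. A picture is of the moment at which its call begins.
- order.job_done(): hands the job in; it is judged then, once.
The state is a dict: "time_s": time; "joint_positions": joint angles; "joint_vel": joint speeds; "joint_torque": joint torques, N m; "ee_pos": TCP position; "ee_rot": TCP orientation; "wrist_force": force on the tool from outside, world axes, zero at the start; "moment": the same for the moment, N m; "gripper_width": finger opening in mm; "grasp_force": force on a finger pad.
Only numpy, scipy, OpenCV 4.12 (cv2) and the standard library are available. Lean on these libraries where they do the work, as an engineer would, in place of code of your own. Each camera call takes 0.05 s, during which the arm holds its last target. There are 200 camera calls.

### The job

The yellow pocket torch stands off-centre on its small round charging pad, so it is not charging. With light taps or pushes of the fingertips low on its foot, without gripping or lifting it, slide it until its foot stands upright and centred, wholly inside the pale ring. Be gentle, do not tip it over or knock it off the pad, and leave everything else where it is.

Things in the scene. Friction and masses are not known exactly. Their poses are not given: they have to be found in the camera images.
- torch: yellow pocket torch, loose, 66 mm tall, about 110 g, standing upright on the pad. Origin: centre of the underside of its foot; z points up along the torch. Foot: round disc 36 mm in diameter, 12 mm high; above it a 23 mm barrel and, from 48 to 66 mm up, a 28 mm head. It slides on the pad when pushed slowly at the foot and tips when pushed at the head.
- pad_top (a point): centre of the top face of the black round charging pad, at the height of that face (40 mm above the table). The pad is fixed, 84 mm in diameter at the top (92 mm at the bottom); on its flat top a flat printed pale ring about this centre, 52 mm inside and 58 mm outside diameter. The pad may be turned any way.
- tray: fixed steel mesh tray, 360 mm (its x) by 580 mm (its y), rim 25 mm high, floor 4 mm above the table; origin at the centre of its underside. The pad and the four bystanders below are in it.
- bowl: grey ceramic key bowl, 100 mm in diameter, 42 mm high, loose bystander; origin at the centre of its underside
- case: blue hard plastic sunglasses case, 157 (x) by 64 (y) by 40 mm, loose bystander; origin at the centre of its underside
- pen: grey parcel scanner pen, 20 (x) by 150 (y) by 16 mm, lying, loose bystander; origin at its underside, 65 mm from its blunt end
- keys: stainless steel key ring, 36 mm across, with two keys reaching about 70 mm from it along its y, 4 mm high, loose bystander; origin at the centre of the ring's underside
- flap (a joint): tilting flap on top of the grey bin right of the tray (bin 200 x 200 mm, 206 mm high), a bystander; 0 = level, rad
There are look-alikes about, which are no part of the job. Of the things that look like the torch, the largest one is meant.

How it is judged:
By the outcome, as a careful person would: the job done as asked, in the order asked, and still so for the second after the job is handed in, with the robot touching nothing.
It also fails if it takes over 42 s, if anything falls off the work surface, if the arm or the gripper's body presses on something with over 40 N, if the wrist force passes 120 N, or if a joint passes its speed limit or range.

## Working session

There is one attempt and no reset: what is moved stays moved. The work goes in short steps, Python scripts to look and compute and a shell command to move; the robot and the scene stay as the last step left them, time stands still between calls to the robot, and variables do not carry over. Pictures are saved under pics/ and viewed, at most 10 in all, crops included, and the job is handed in when it is done.

```bash
mkdir -p pics
python3 - <<'E'
from workcell import manip, grab_frame
import cv2,numpy as np
for n in("side","top"):
    f=grab_frame(n);cv2.imwrite(f"pics/{n}0.png",f["frame"]);np.savez(f"{n}0.npz",**f)
    print(n,f["intrinsics"],f["world_to_cam"].round(3).tolist(),[k for k in f])
o=manip.get_obs();print(o)
E
```

```text
side [[467.31195549   0.         284.57255207]
 [  0.         467.31195549 205.74169693]
 [  0.           0.           1.        ]] [[-0.862, -0.507, -0.017, 454.825], [0.383, -0.673, 0.633, -394.15], [-0.333, 0.538, 0.774, -962.551], [0.0, 0.0, 0.0, 1.0]] ['frame', 'depth', 'intrinsics', 'world_to_cam']
top [[486.9411793    0.         278.8879588 ]
 [  0.         486.9411793  205.88387639]
 [  0.           0.           1.        ]] [[-0.005, -1.0, 0.005, -141.111], [0.991, -0.004, 0.137, -607.428], [-0.137, 0.005, 0.991, -1404.086], [0.0, 0.0, 0.0, 1.0]] ['frame', 'depth', 'intrinsics', 'world_to_cam']
{'time_s': 0.1, 'joint_positions': array([ 1.32498504e+00,  4.23787613e-01,  1.63063551e+00,  2.78114669e-06,
        1.08857006e+00, -1.89940729e-02]), 'joint_vel': array([-0.00096628, -0.00179231, -0.00348362,  0.00123491,  0.00013318,
        0.00078827]), 'joint_torque': array([-1.40163833e-03, -5.58424973e+01, -2.82444388e+01, -1.03225736e-04,
        3.02497188e-03,  8.40935002e-06]), 'ee_pos': array([140.40574255, 608.54709195, 255.60028747]), 'ee_rot': array([ 1.13166274e-01,  9.93575817e-01, -6.93973958e-04, -9.36671465e-05]), 'wrist_force': array([-0.05080869, -0.60375422, -0.20940846]), 'moment': array([0.0306299 , 0.01369192, 0.04205332]), 'grasp_force': 0.0, 'gripper_width': 85.33223963059362}
```

View pics/side0.png

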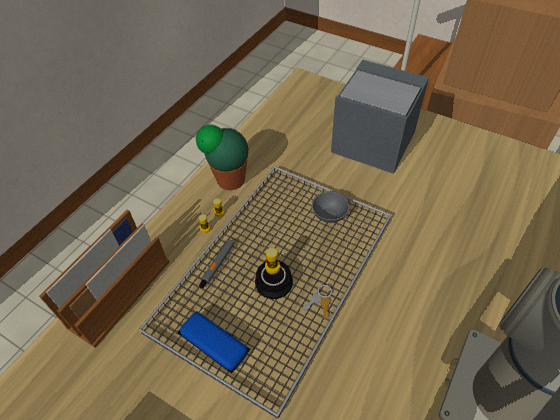

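View pics/top0.png

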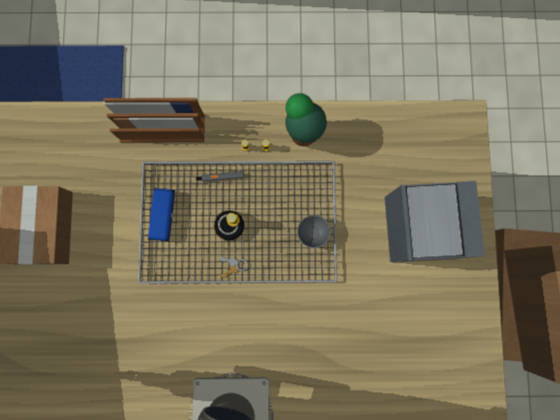

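Side view: the torch candidates are the one on the black pad at (272,262) and two small ones behind the tray at (205,224) and (218,208). In the top view they are at (232,219), (245,146) and (266,146). The one on the pad is the largest and the only one on a pad, so it fits. I'll confirm that in an enlarged crop of both views.

```bash
cat > h.py <<'E'
import numpy as np,cv2
def proj(f,P):
    P=np.atleast_2d(P).astype(float);c=P@f["world_to_cam"][:3,:3].T+f["world_to_cam"][:3,3]
    c=c*[1,-1,-1];p=c@f["intrinsics"].T;return p[:,:2]/p[:,2:]
def ray(f,u,v):
    W=f["world_to_cam"];R=W[:3,:3];d=R.T@(np.linalg.inv(f["intrinsics"])@[u,v,1]*[1,-1,-1]);return -R.T@W[:3,3],d
def atz(f,u,v,z):
    o,d=ray(f,u,v);return o+d*(z-o[2])/d[2]
def tri(fs,uv):
    A=np.zeros((3,3));b=np.zeros(3)
    for f,(u,v) in zip(fs,uv):
        o,d=ray(f,u,v);d=d/np.linalg.norm(d);M=np.eye(3)-np.outer(d,d);A+=M;b+=M@o
    return np.linalg.solve(A,b)
def depthpt(f,u,v):
    o,d=ray(f,u,v);R=f["world_to_cam"][:3,:3];return o+d*float(f["depth"][int(v),int(u)])
E
python3 - <<'E'
from h import *
s=dict(np.load("side0.npz"));t=dict(np.load("top0.npz"))
a=cv2.resize(s["frame"][232:307,232:317],None,fx=8,fy=8,interpolation=cv2.INTER_CUBIC)[:, :]
b=cv2.resize(t["frame"][200:250,205:255],None,fx=8,fy=8,interpolation=cv2.INTER_CUBIC)
a=cv2.resize(s["frame"][240:300,247:302],None,fx=7,fy=7,interpolation=cv2.INTER_CUBIC)
b=cv2.resize(t["frame"][200:250,208:263],None,fx=7,fy=7,interpolation=cv2.INTER_CUBIC)
out=np.zeros((420,770,3),np.uint8);out[:,:385]=a;out[:350,385:]=b;cv2.imwrite("pics/crop0.png",out)
print("pad approx",tri([s,t],[(272,281),(229,226)]),"head",tri([s,t],[(272,254),(232,219)]))
# pad top depth cloud
for f in(s,t):
    d=f["depth"];P=[]
    for v in range(195,310):
        for u in range(200,310):
            if d[v,u]>0:
                p=depthpt(f,u,v)
                P.append([*p,*f["frame"][v,u]])
    P=np.array(P);m=(np.abs(P[:,2]-40)<4)&(np.hypot(P[:,0]-560,P[:,1]+0)<200);Q=P[m];print(len(Q),Q[:,:3].mean(0).round(1),Q[:,:3].min(0).round(1),Q[:,:3].max(0).round(1))
    m=(P[:,2]>95);Q=P[m];print(len(Q),Q[:,:3].mean(0).round(1),Q[:,:3].min(0).round(1),Q[:,:3].max(0).round(1))
E
```

```text
pad approx [554.13626655   8.65655578   6.17048265] head [563.53376623  -9.22153855  95.06022635]
682 [549.7  15.2  40.2] [511.6 -33.4  36.1] [595.2  50.9  43.9]
124 [563.2  -3.8 104.9] [550.5 -19.3  95.1] [578.5   8.2 110.1]
398 [552.4  11.7  39.8] [ 515.2 -197.    36. ] [595.7  49.1  44. ]
79 [566.1  -7.  105.1] [552.7 -19.2  95.3] [578.3   6.6 112.1]
```

View pics/crop0.png

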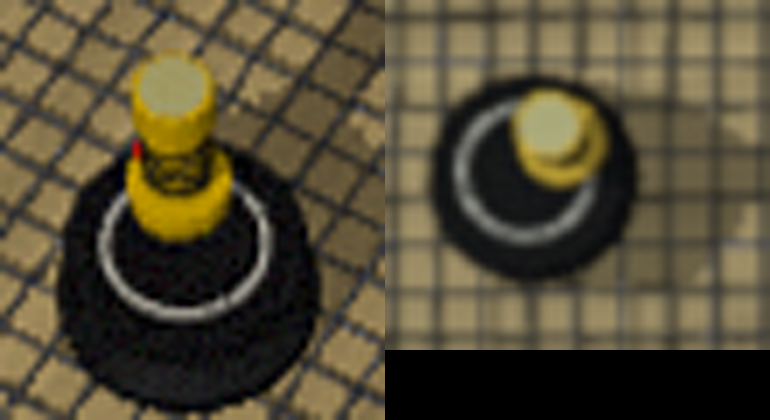

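The crop confirms it: a large torch standing on the pad. In the side crop its head is centred at (173,84), its foot spans x 127–232 with the bottom at y 241, and the ring spans x 101–270. Next I fit both centres.

```bash
cat >> h.py <<'E'
from scipy.optimize import least_squares
def ringfit(f,c0,verbose=0):
    # pale low-saturation ring pixels near r=27.5 at z=40, weighted, circle fit
    P=[];w=[]
    for v in range(180,320):
        for u in range(190,320):
            b=f["frame"][v,u].astype(float);p=atz(f,u,v,40)
            if 22<np.hypot(*(p[:2]-c0))<33 and b.max()-b.min()<35 and b.mean()>90: P.append(p[:2]);w.append(b.mean()-70)
    P=np.array(P);w=np.sqrt(w)
    r=least_squares(lambda c:(np.hypot(*(P-c).T)-27.5)*w,c0,loss="soft_l1",f_scale=15);return r.x,len(P)
def yellow(f,lo=(190,190,320,320)):
    h=cv2.cvtColor(f["frame"],cv2.COLOR_BGR2HSV);m=(h[...,0]>18)&(h[...,0]<34)&(h[...,1]>170)&(h[...,2]>70)
    k=np.zeros_like(m);k[lo[1]:lo[3],lo[0]:lo[2]]=1;return m&k
def torchsil(f,x,y,z0=40,S=8):
    # soft silhouette of foot/barrel/head solids (supersampled)
    im=np.zeros((420*S,560*S),np.uint8);a=np.linspace(0,2*np.pi,40)
    for r,z1,z2 in((18,0,12),(11.5,12,48),(14,48,66)):
        P=np.array([[x+r*np.cos(t),y+r*np.sin(t),z0+z] for t in a for z in(z1,z2)])
        q=((proj(f,P)+.5)*S).astype(np.int32);cv2.fillConvexPoly(im,cv2.convexHull(q),255)
    return cv2.resize(im,(560,420),interpolation=cv2.INTER_AREA)/255.
E
python3 - <<'E'
from h import *
s=dict(np.load("side0.npz"));t=dict(np.load("top0.npz"))
for n,f,head,foot in(("side",s,(173,84,247,240,66),[(178,241)]),("top",t,(549,124,208,200,66),[])):
    print(n,"ring",ringfit(f,np.array([552,12.])))
    u=(head[0]-(385 if n=="top" else 0)+.5)/7-.5+head[2];v=(head[1]+.5)/7-.5+head[3];print("head",u,v,atz(f,u,v,106));head=(u,v)
    if n=="side":hs=head
print(tri([s,t],[hs,head]))
# foot edges at z=52 (side left/right, top: right, bottom)
g=lambda f,x,y,ou,ov,z:atz(f,(x+.5)/7-.5+ou,(y+.5)/7-.5+ov,z).round(1)
print("side foot L/R z52",g(s,127,183,247,240,52),g(s,232,183,247,240,52),"front z40",g(s,178,241,247,240,40))
print("top foot right/bottom z52",g(t,605-385,138,208,200,52),g(t,562-385,186,208,200,52))
for k,p in dict(bowl=(313,231),case=(162,215),pen=(222,177),keys=(241,265)).items():print(k,atz(t,*p,20).round())
E
```

```text
side ring (array([554.07205034,   8.60571918]), 61)
head 271.2857142857143 251.57142857142858 [565.56923928  -7.7300778  106.        ]
top ring (array([553.84866795,   8.25365766]), 51)
head 231.0 217.28571428571428 [565.98135176  -7.87605114 106.        ]
[565.87819306  -7.90159364 105.59815285]
side foot L/R z52 [578.8   4.8  52. ] [547.8 -13.   52. ] front z40 [556.    9.6  40. ]
top foot right/bottom z52 [566.2 -26.4  52. ] [546.   -8.5  52. ]
bowl [ 534. -246.   20.]
case [584. 207.  20.]
pen [699.  29.  20.]
keys [433. -31.  20.]
```

Pad centre is about (554, 8.4) and the torch about (565, −8), with its head top at z 105.6 (should be 106), so both heights check out. The push is about 20 mm along (−0.56, +0.83). I'll straddle the torch with the jaws part open, jaw line along the push, and push with the rear finger low on the foot. First a hover above it.

```bash
cat > go.py <<'E'
import sys,numpy as np
from workcell import manip
from scipy.spatial.transform import Rotation as R
# usage: go.py x y z [yaw of tool y, deg] -> shift (m, tool axes) and turn from measured pose
x,y,z=map(float,sys.argv[1:4]);o=manip.get_obs();r=R.from_quat(o["ee_rot"])
print("t",round(o["time_s"],2),"pos",o["ee_pos"].round(1),"F",o["wrist_force"].round(1),"w",o["gripper_width"].round(1))
M=r.as_matrix();print("yaw y",np.degrees(np.arctan2(M[1,1],M[0,1])).round(1),"tool z",M[:,2].round(3))
print("shift",(r.inv().apply(np.array([x,y,z])-o["ee_pos"])/1000).round(4))
if len(sys.argv)>4:
    a=np.radians(float(sys.argv[4]));yy=np.array([np.cos(a),np.sin(a),0]);zz=np.array([0,0,-1.]);T=np.c_[np.cross(yy,zz),yy,zz]
    print("turn",np.degrees((r.inv()*R.from_matrix(T)).as_rotvec()).round(1))
E
python3 go.py 565 -8 200 -56
```

```text
Traceback (most recent call last):
  File "go.py", line 6, in <module>
    print("t",round(o["time_s"],2),"pos",o["ee_pos"].round(1),"F",o["wrist_force"].round(1),"w",o["gripper_width"].round(1))
                                                                                                ^^^^^^^^^^^^^^^^^^^^^^^^
AttributeError: 'float' object has no attribute 'round'
```

```bash
sed -i 's/o\["gripper_width"\].round(1)/round(o["gripper_width"],1)/' go.py; python3 go.py 565 -8 200 -56
```

```text
t 0.1 pos [140.4 608.5 255.6] F [-0.1 -0.6 -0.2] w 85.3
yaw y 77.0 tool z [-0.    -0.001 -1.   ]
shift [-0.5524 -0.5052  0.0563]
turn [-0.00e+00  1.00e-01  1.33e+02]
```

```bash
python3 -m crank '[-0.15,-0.13,0.0,0,0,33, -0.35,-0.32,0.0,0,0,80, -0.552,-0.505,0.03,0,0,133, -0.552,-0.505,0.056,0,0,133, -0.552,-0.505,0.056,0,0,133, -0.552,-0.505,0.056,0,0,133, -0.552,-0.505,0.056,0,0,133, -0.552,-0.505,0.056,0,0,133, -0.552,-0.505,0.056,0,0,133, -0.552,-0.505,0.056,0,0,133, -0.552,-0.505,0.056,0,0,133, -0.552,-0.505,0.056,0,0,133, -0.552,-0.505,0.056,0,0,133, -0.552,-0.505,0.056,0,0,133, -0.552,-0.505,0.056,0,0,133, -0.552,-0.505,0.056,0,0,133, -0.552,-0.505,0.056,0,0,133, -0.552,-0.505,0.056,0,0,133, -0.552,-0.505,0.056,0,0,133, -0.552,-0.505,0.056,0,0,133]' 0.4; python3 go.py 565 -8 200 -56
```

```text
time_s: 1.77
ee_pos: [565.4, -9.3, 199.6]
ee_rot: [0.957, 0.289, -0.0, -0.0]
wrist_force: [-0.4, 0.0, -0.6]
gripper_width: 59.7
grasp_force: 0.0
t 1.77 pos [565.4  -9.3 199.6] F [-0.4  0.  -0.6] w 59.7
yaw y -56.3 tool z [-0.001  0.    -1.   ]
shift [ 0.0004 -0.0013 -0.0004]
turn [-0.   0.  -0.3]
```

Run:
```python
from h import *
from workcell import grab_frame
f=grab_frame("side");np.savez("side1.npz",**f)
d=f["depth"];P=np.array([[*depthpt(f,u,v),u,v] for v in range(100,330) for u in range(200,350) if d[v,u]>0])
c=np.array([565.4,-9.3]);q=P[:,:2]-c;dd=np.array([-.555,.832]);a=q@dd;b=q@[.832,.555]
m=(P[:,2]>115)&(P[:,2]<250)&(abs(a)<65)&(abs(b)<25)
for lo in(-60,30):
    k=m&(a>lo)&(a<lo+30);z=P[k,2];print(k.sum(),np.sort(z)[:12].round(1),a[k].min().round(),a[k].max().round(),b[k].min().round(),b[k].max().round())
for z in range(140,220,6):
    k=m&(abs(P[:,2]-z)<3);print(z,k.sum(),np.sort(a[k])[[0,-1]].round(1) if k.any() else '', [a[k&(s*a>0)].round().tolist()[:0] for s in(1,)] , (a[k&(a<0)].max().round(1) if (k&(a<0)).any() else None),(a[k&(a>0)].min().round(1) if (k&(a>0)).any() else None))
cv2.imwrite("pics/side1.png",cv2.resize(f["frame"][170:310,200:350],None,fx=4,fy=4,interpolation=cv2.INTER_CUBIC))
```

```text
3 [182.5 182.6 186.5] -32.0 -30.0 -9.0 11.0
93 [180.7 183.5 184.4 185.  185.5 185.7 186.1 186.8 187.1 187.7 188.5 188.8] 30.0 60.0 -17.0 16.0
140 0  [[]] None None
146 0  [[]] None None
152 0  [[]] None None
158 0  [[]] None None
164 0  [[]] None None
170 0  [[]] None None
176 0  [[]] None None
182 7 [-32.1  36.4] [[]] -29.6 34.9
188 16 [-30.5  41.4] [[]] -30.5 33.3
194 12 [35.1 44.3] [[]] None 35.1
200 8 [42.1 44. ] [[]] None 42.1
206 1 [46.9 46.9] [[]] None 46.9
212 0  [[]] None None
218 0  [[]] None None
```

View pics/side1.png

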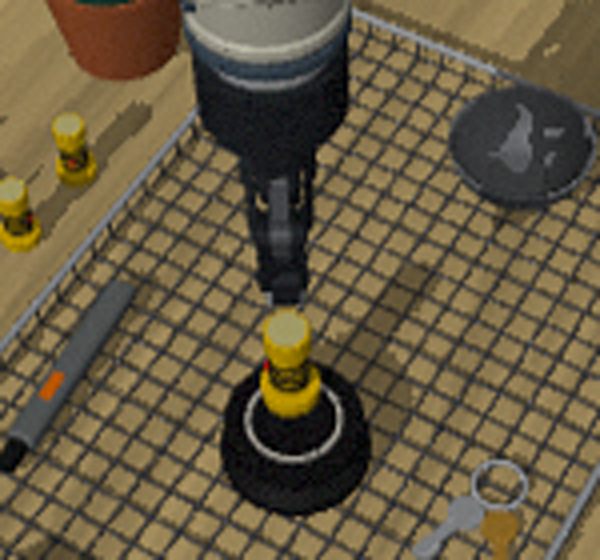

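The picture shows the jaws right above the torch, seen edge-on along the push line. At this opening the tips reach about 19 mm ahead of the TCP. I'll descend to TCP z 66, tips about 46, with the gripper body clear of the head by about 7 mm.

```bash
python3 -m crank '[0.0004,-0.0013,0.015,0,0,0, 0.0004,-0.0013,0.035,0,0,0, 0.0004,-0.0013,0.055,0,0,0, 0.0004,-0.0013,0.075,0,0,0, 0.0004,-0.0013,0.09,0,0,0, 0.0004,-0.0013,0.103,0,0,0, 0.0004,-0.0013,0.113,0,0,0, 0.0004,-0.0013,0.121,0,0,0, 0.0004,-0.0013,0.127,0,0,0, 0.0004,-0.0013,0.131,0,0,0, 0.0004,-0.0013,0.1335,0,0,0, 0.0004,-0.0013,0.1335,0,0,0]'; python3 go.py 554 8.4 66 -56
python3 - <<'E'
from h import *
from workcell import grab_frame
f=grab_frame("side");np.savez("side2.npz",**f)
cv2.imwrite("pics/side2.png",cv2.resize(f["frame"][220:310,220:320],None,fx=6,fy=6,interpolation=cv2.INTER_CUBIC))
E
```

```text
time_s: 2.82
ee_pos: [564.4, -5.9, 66.7]
ee_rot: [0.956, 0.292, -0.0, -0.0]
wrist_force: [-0.0, 0.4, -0.2]
gripper_width: 59.8
grasp_force: 0.0
t 2.82 pos [564.4  -5.9  66.7] F [-0.   0.4 -0.2] w 59.8
yaw y -56.0 tool z [-0. -0. -1.]
shift [-0.0006 -0.0177  0.0007]
turn [-0.  0.  0.]
```

View pics/side2.png

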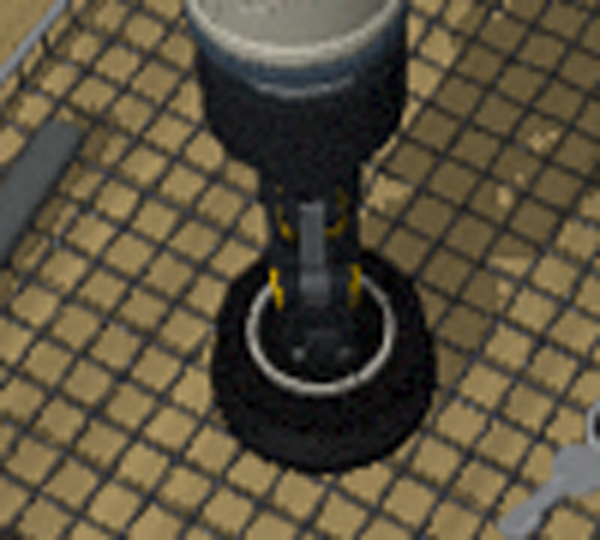

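The jaws stand on either side of the torch with no force, the yellow foot visible at both edges of the front finger. Now a slow push, stopping about 4 mm short so I can look.

```bash
python3 -m crank '[0,-0.002,0.0005,0,0,0, 0,-0.004,0.0005,0,0,0, 0,-0.006,0.0005,0,0,0, 0,-0.0075,0.0005,0,0,0, 0,-0.009,0.0005,0,0,0, 0,-0.01,0.0005,0,0,0, 0,-0.011,0.0005,0,0,0, 0,-0.012,0.0005,0,0,0, 0,-0.013,0.0005,0,0,0, 0,-0.014,0.0005,0,0,0, 0,-0.015,0.0005,0,0,0, 0,-0.016,0.0005,0,0,0, 0,-0.017,0.0005,0,0,0, 0,-0.018,0.0005,0,0,0, 0,-0.019,0.0005,0,0,0, 0,-0.02,0.0005,0,0,0, 0,-0.021,0.0005,0,0,0, 0,-0.022,0.0005,0,0,0, 0,-0.023,0.0005,0,0,0, 0,-0.024,0.0005,0,0,0]'; python3 -m crank '[0,-0.001,0,0,0,0, 0,-0.002,0,0,0,0, 0,-0.002,0,0,0,0]'; python3 go.py 547.3 18.3 66 -56
python3 - <<'E'
from h import *
from workcell import grab_frame
f=grab_frame("side");np.savez("side3.npz",**f);g=grab_frame("top");np.savez("top3.npz",**g)
cv2.imwrite("pics/side3.png",np.hstack([cv2.resize(f["frame"][230:310,235:315],None,fx=5,fy=5,interpolation=cv2.INTER_CUBIC),cv2.resize(g["frame"][185:265,190:270],None,fx=5,fy=5,interpolation=cv2.INTER_CUBIC)]))
E
```

```text
time_s: 4.53
ee_pos: [550.9, 14.0, 66.3]
ee_rot: [0.956, 0.292, -0.0, 0.0]
wrist_force: [0.3, -2.0, 1.6]
gripper_width: 59.9
grasp_force: 0.3
time_s: 4.78
ee_pos: [549.7, 15.8, 66.3]
ee_rot: [0.956, 0.292, -0.0, -0.0]
wrist_force: [0.3, -0.4, 1.4]
gripper_width: 60.1
grasp_force: 0.1
t 4.78 pos [549.7  15.8  66.3] F [ 0.3 -0.4  1.4] w 60.1
yaw y -56.0 tool z [-0.  0. -1.]
shift [-0.0006 -0.0034  0.0003]
turn [-0.  0.  0.]
```

View pics/side3.png

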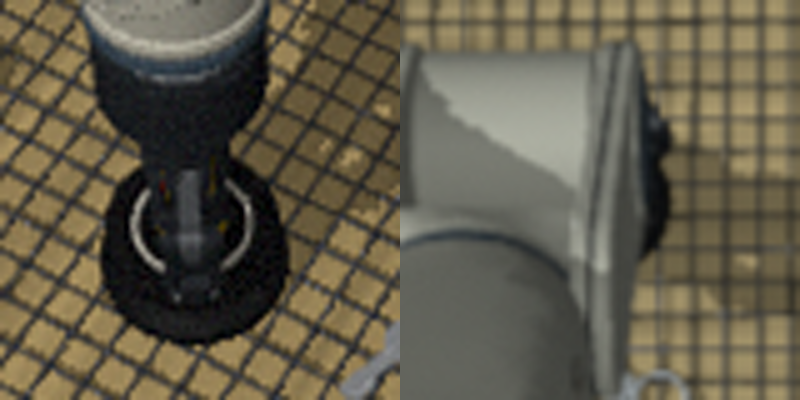

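Contact is gentle (about 2 N) and the torch is moving with the jaws, its foot edges inside the ring at (160,230) and (222,228) in the left crop. I'll push the remaining ~3 mm, back off so the jaws clear both sides, lift and look.

```bash
python3 -m crank '[0,-0.001,0,0,0,0, 0,-0.002,0,0,0,0, 0,-0.003,0,0,0,0, 0,-0.003,0,0,0,0, 0,0.0,0,0,0,0, 0,0.004,0,0,0,0, 0,0.008,0,0,0,0, 0,0.008,0,0,0,0, 0,0.008,-0.01,0,0,0, 0,0.008,-0.03,0,0,0, 0,0.008,-0.06,0,0,0, 0,0.008,-0.09,0,0,0, 0,0.008,-0.12,0,0,0, 0,0.008,-0.13,0,0,0, 0,0.008,-0.13,0,0,0]';  python3 - <<'E'
from h import *
from workcell import grab_frame
f=grab_frame("side");np.savez("side4.npz",**f)
cv2.imwrite("pics/side4.png",cv2.resize(f["frame"][240:300,245:305],None,fx=9,fy=9,interpolation=cv2.INTER_CUBIC))
print(ringfit(f,np.array([554,8.4])))
E
python3 go.py 554 8.4 66 -56
```

```text
time_s: 6.13
ee_pos: [556.1, 9.0, 199.9]
ee_rot: [0.956, 0.292, 0.003, 0.001]
wrist_force: [0.4, 0.5, -0.5]
gripper_width: 60.1
grasp_force: 0.0
(array([554.05261958,   8.58525982]), 65)
t 6.18 pos [554.9   9.1 197.7] F [-0.5  0.2 -0.4] w 60.1
yaw y -56.0 tool z [ 0.003  0.    -1.   ]
shift [-0.0014 -0.0002  0.1317]
turn [ 0.1 -0.1  0. ]
```

View pics/side4.png

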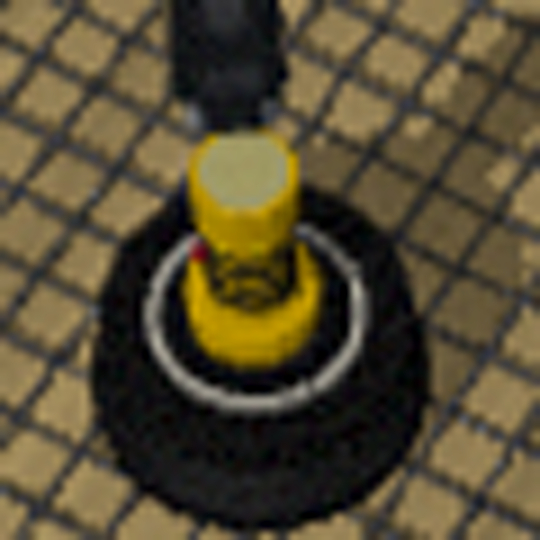

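The torch stands upright inside the ring: head top at (245,170), foot x 187–320 with its bottom at y 368, ring outer x 146–366. Next I compare these with where a centred torch would appear.

Run:
```python
from h import *
f=dict(np.load("side4.npz"));s0=dict(np.load("side0.npz"))
c=lambda x,y:((x+.5)/9-.5+245,(y+.5)/9-.5+240)
print("head",atz(f,*c(245,170),106).round(1))
p=proj(f,[[554+18*np.cos(a),8.4+18*np.sin(a),z] for a in np.linspace(0,6.28,60) for z in(40,52)])
q=((p-[245,240]+.5)*9-.5);print("centred foot: x",q[:,0].min().round(),q[:,0].max().round(),"bottom",q[:,1].max().round())
for n,g,ctr in(("before",s0,(565.5,-8)),("after",f,(554,8.4))):
    m=yellow(g,(255,245,295,300)).astype(float)
    # foot part: silhouette fit with rows below head; maximise overlap
    cost=lambda v:-(((torchsil(g,*v)>.5)*2-1)[245:300,255:295]*(cv2.morphologyEx(m,cv2.MORPH_CLOSE,np.ones((7,7)))-.5)[245:300,255:295]).sum()
    G=[(cost((ctr[0]+i,ctr[1]+j)),i,j) for i in range(-5,6) for j in range(-5,6)];b=min(G)[0]
    B=np.array([x[1:] for x in G if x[0]<=b+3]);print(n,b,B.mean(0)+ctr,len(B))
```

```text
head [554.8   7.6 106. ]
centred foot: x 186.0 324.0 bottom 369.0
before -1026.0 [565.25  -6.75] 4
after -1080.0 [555.33333333   8.73333333] 3
```

The torch is within about 1–1.5 mm of centre (±8 mm keeps it inside the ring) and upright. The gripper is about 70 mm above it, touching nothing. I'll lift a little more to settle, then hand in.

```bash
python3 -m crank '[0,0,-0.01,0,0,0, 0,0,-0.02,0,0,0, 0,0,-0.02,0,0,0, 0,0,-0.02,0,0,0]' && python3 -c "
from workcell import order
print(order.job_done())"
```

```text
time_s: 6.52
ee_pos: [554.5, 9.0, 216.2]
ee_rot: [0.956, 0.292, 0.0, 0.0]
wrist_force: [0.0, 0.1, -0.0]
gripper_width: 59.6
grasp_force: 0.0
the job is handed in; nothing more can be done
None
```

The torch stands upright inside the pale ring, about 1–1.5 mm off the pad's centre by the side camera; it was slid there with one slow fingertip push (about 2 N), and the job is handed in at 6.5 s.

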